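# Make up a filling kit and a cement kit in colour-coded trays

## Robot

A 7-joint arm with a two-finger parallel gripper is mounted at the origin on a cart in front of the work surface, level with it; the furniture and walls round the work are solid. World frame = base frame: x ahead of the robot, y to its left, z up, the work surface at z = 0. Lengths are in m, angles in rad, forces in N, time in s.
With the tool pointing down it reaches from about 0.4 to 0.85 m from the base axis. Payload 10.4 kg.
Tool frame: the origin (TCP) lies at the very end of the fingers, on their centre line; the grasp point (between the pads) lies 19 mm behind it; z points along the fingers, y is the line along which they close (so a half turn about z gives the same grasp; the last joint's range is limited). The gripper opens to 85 mm and grips with 20 to 120 N. Pads are 22 mm wide; open, the fingers measure 114 mm over their backs; the gripper's body (76 mm by 85 mm) begins 54 mm behind the grasp point. The pads swing forward as they close: fully open they stand 13 mm farther back than shut.
Start: joints at [1.278, 0.332, -0.065, 1.46, 0.022, 1.35, -0.088], TCP at [0.167, -0.602, 0.231] pointing down, gripper open.
Joint ranges: [-2.6, 2.6], [-0.5, 2.12], [-1.47, 1.34], [0.16, 2.42], [-1.27, 4.41], [0.06, 2.06], [-2.6, 2.6]. Speed limits (rad/s): [2.22, 2.22, 2.79, 2.79, 3.14, 3.14, 3.14].

## Interface

Orientations are given as a unit quaternion [x, y, z, w].
In Python, from workcell import manip, vision, order gives the robot as it stands. The module is installed in compiled form; this text tells all that it offers.
- The arm moves only by the tool move_arm, never from a script. Its argument "motion" is a list of rows, each a list of 3 entries, a list of its own where there are three numbers: the shift along the tool's x, y, z scaled (see below), then the turn, a rotation vector about the tool's x, y, z scaled (see below), then the opening, from -1 (shut) to 1 (fully open). In form: [[[dx, dy, dz], [wx, wy, wz], hand], ...]. A call has 1 to 12 rows; each row shifts and turns the commanded pose from where the row before left it, along the tool's axes as they then stand; what a row does not reach is not made up. The controller multiplies each number of a shift by 0.75 m and each number of a turn by pi/4 rad. A row lasts 1/10 s, in which the tool goes at most 50 mm and 8.59 degrees, less where a joint would pass 70% of its speed; a pose out of reach is approached as far as the arm can. A call with a number of a shift or a turn outside -1 to 1 is refused whole. A call with a gripper value outside its range is refused whole. The fingers move at their own pace and stop on an object; "newtons" is the grip in N (left out, the last holds). Time passes only in rows, so rows that do not move let the fingers close. It gives the time, the measured TCP pose, the force, the opening and the grip force at its end, in the units of the state.
- manip.get_obs(): the state, without advancing time (a new reading comes with each control period).
- vision.camera(name): name is "side" or "top"; returns a dict with "pixels" (384x512x3 uint8, red, green, blue), "fx", "fy", "cx", "cy" (pixels), "R" (3x3) and "t" (3): a world point X has camera coordinates R X + t. Camera axes: x right, y down, z forward; pixel columns grow to the right and rows downward; lengths in m; the calibration is good to about 2 mm. A picture is of the moment at which its call begins. There is no depth.
- order.hand_in(): hands the job in; it is judged then, once.
The state is a dict: "clock": time; "joint_pos": joint angles; "joint_velocities": joint speeds; "tau": joint torques, N m; "position": TCP position; "ee_rot": TCP orientation; "ft_force": force on the tool from outside, world axes, zero at the start; "torque": the same for the moment, N m; "grip_width": opening from 0.0 (shut) to 1.0 (fully open); "grasp_force": force on a finger pad.
Only numpy, scipy, OpenCV 4.12 (cv2) and the standard library are available. Lean on these libraries where they do the work, as an engineer would, in place of code of your own. Each camera call takes 0.05 s, during which the arm holds its last target. There are 200 camera calls.

## Task

Make up two kits from the stock on the worktop: in the blue tray, for a filling, the orange syringe flat in the long recess, the orange plugger across both forked rests and the black bonding bottle standing in the round well; in the yellow tray, for cement, the grey spatula across both forked rests and the small glass dappen dish upright in the round well. Syringe and instruments may point either way; keep the bottle upright throughout, and leave the green and purple syringes and the blue excavator where they lie.

Things in the scene. Friction and masses are not known exactly. Their poses are not given: they have to be found in the camera images.
- blue_tray: Blue kit tray, white fittings, mm: 150 (x) x 225 (y), fixed, floor 4 up, rim 10. Origin: underside centre. x=+33: forked rests at y=+28, -28, 9 thick, carry a handle along y, its underside 10 up; fork gap 16 at bottom, 30 at top, tips 24 up. x=-33: recess 42 x 130 (along y) centred at y=-30, walls 12 up, none beside its middle 70; round well centred at y=+72, 46 inside, 12 up. Filling kit.
- yellow_tray: Yellow kit tray, white fittings, mm: 150 (x) x 225 (y), fixed, floor 4 up, rim 10. Origin: underside centre. x=+33: forked rests at y=+28, -28, 9 thick, carry a handle along y, its underside 10 up; fork gap 16 at bottom, 30 at top, tips 24 up. x=-33: recess 42 x 130 (along y) centred at y=-30, walls 12 up, none beside its middle 70; round well centred at y=+72, 46 inside, 12 up. Cement kit.
- orange_syringe: Paste syringe, 112 mm long, with an orange cap and plunger knob, lying flat. Origin: mid-length, at its underside; y axis along it, cap at -56 mm, knob end at +56. Barrel 12 mm in diameter from y = -48 to +16 mm, its axis 9 mm above the underside: grip it at y = -16. Flange 26 mm wide, 18 high at y = +17. 17 g. For the filling kit.
- green_syringe: Paste syringe, 112 mm long, with a green cap and plunger knob, lying flat. Origin: mid-length, at its underside; y axis along it, cap at -56 mm, knob end at +56. Barrel 12 mm in diameter from y = -48 to +16 mm, its axis 9 mm above the underside: grip it at y = -16. Flange 26 mm wide, 18 high at y = +17. 17 g. Not wanted: stays where it lies.
- purple_syringe: Paste syringe, 112 mm long, with a purple cap and plunger knob, lying flat. Origin: mid-length, at its underside; y axis along it, cap at -56 mm, knob end at +56. Barrel 12 mm in diameter from y = -48 to +16 mm, its axis 9 mm above the underside: grip it at y = -16. Flange 26 mm wide, 18 high at y = +17. 17 g. Not wanted: stays where it lies.
- plugger: Dental plugger with an orange handle, 146 mm long, lying flat. Origin: mid-length, at its underside; y axis along it. Straight handle 9 mm wide and 9 high from y = -37 to +73 mm: grip it at y = +18, where it balances. The thin working end points to -y. 28 g. For the filling kit.
- spatula: Dental cement spatula with a grey handle and a flat pale blade, 173 mm long, lying flat. Origin: mid-length, at its underside; y axis along it. Straight handle 9 mm wide and 9 high from y = -23 to +87 mm: grip it at y = +32, where it balances. The thin working end points to -y. 28 g. For the cement kit.
- excavator: Dental excavator with a blue handle, 149 mm long, lying flat. Origin: mid-length, at its underside; y axis along it. Straight handle 9 mm wide and 9 high from y = -35 to +75 mm: grip it at y = +20, where it balances. The thin working end points to -y. 28 g. Not wanted: stays where it lies.
- bond_bottle: Black dropper bottle of bonding liquid with an orange label and an ivory cap, standing on the worktop: body 23 mm in diameter and 38 mm high, cap 14 mm in diameter, 55 mm high in all. Origin: centre of its underside; z axis up. 18 g. For the filling kit.
- dappen_dish: Small clear glass mixing dish (dappen dish), waisted, 32 mm in diameter at rim and foot, 22 mm high, standing on the worktop. Origin: centre of its underside; z axis up. 31 g. For the cement kit.
Mind the look-alikes: they are no part of the job. Of the things that look like the dappen_dish, the smallest one is meant. Leave any red look-alike of the orange_syringe alone.

How it is judged:
By the outcome, as a careful person would: the job done as asked, in the order asked, and still so for the second after the job is handed in, with the robot touching nothing.
It also fails if it takes over 106 s, if anything falls off the work surface, if the arm or the gripper's body presses on something with over 40 N, if the wrist force passes 120 N, or if a joint passes its speed limit or range.

## Working session

There is one attempt and no reset: what is moved stays moved. The work goes in short steps, Python scripts to look and compute and a tool call to move; the robot and the scene stay as the last step left them, time stands still between calls to the robot, and variables do not carry over. Pictures are saved under pics/ and viewed, at most 14 in all, crops included, and the job is handed in when it is done.

Besides the shell and the picture viewer there is one more tool, called after ">>>" in YAML: its name, and indented under it one key for each argument. move_arm: Moves the arm, as the interface text tells. Its arguments: {"type":"object","properties":{"motion":{"type":"array"},"newtons":{"type":"number"}},"required":["motion"]}

```bash
mkdir -p pics
python3 - <<'E'
from workcell import manip, vision
import cv2,pickle
for n in("top","side"):
    c=vision.camera(n);pickle.dump(c,open(n+".pkl","wb"))
    cv2.imwrite(f"pics/{n}0.png",cv2.resize(c["pixels"][:,:,::-1],(800,600),interpolation=cv2.INTER_CUBIC))
    print(n,c["fx"],c["cx"],c["cy"],c["R"],c["t"])
print(manip.get_obs())
E
```

```text
top 428.2201195743939 262.77797995003067 193.66899983564397 [[-0.02603039 -0.99965372 -0.00385519]
 [-0.98058098  0.02628324 -0.19434538]
 [ 0.19437941 -0.00127856 -0.98092559]] [0.04199166 0.51308933 0.99534493]
side 366.3757413827894 258.2509824126036 192.58846217002755 [[ 0.96577576 -0.25927226 -0.00742105]
 [-0.1529212  -0.54604772 -0.82367894]
 [ 0.20950485  0.79662399 -0.56700788]] [-0.48637881  0.14758744  0.90520473]
{'clock': 0.1, 'joint_pos': array([ 1.27841926,  0.33280618, -0.06470928,  1.46087411,  0.02160501,
        1.34986695, -0.08852488]), 'joint_velocities': array([ 0.00196428, -0.00122957,  0.00198163, -0.00165165, -0.00215792,
       -0.00198551, -0.00020133]), 'tau': array([ 1.55065711e-03, -6.26745772e+01,  4.92963928e-02, -3.92432427e+01,
        1.63774478e-02,  6.98276359e-03,  1.12366022e-04]), 'position': array([ 0.16648545, -0.60207299,  0.23058905]), 'ee_rot': array([ 9.90915824e-01,  1.34482092e-01, -1.13357877e-04, -6.19167181e-04]), 'ft_force': array([-0.30766619, -0.36907158,  0.50047372]), 'torque': array([-0.01848103,  0.03945314,  0.01811934]), 'grasp_force': 0.0, 'grip_width': 0.9989356268429221}
```

View pics/top0.png

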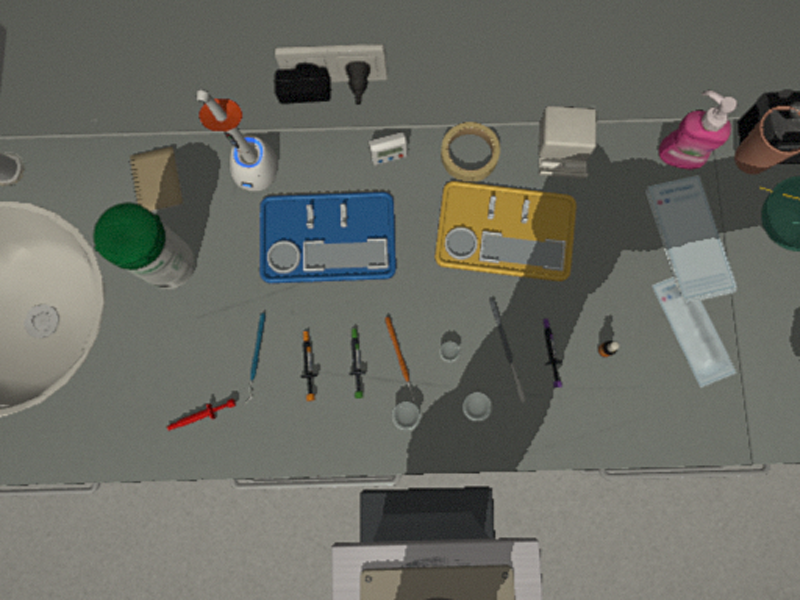

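View pics/side0.png

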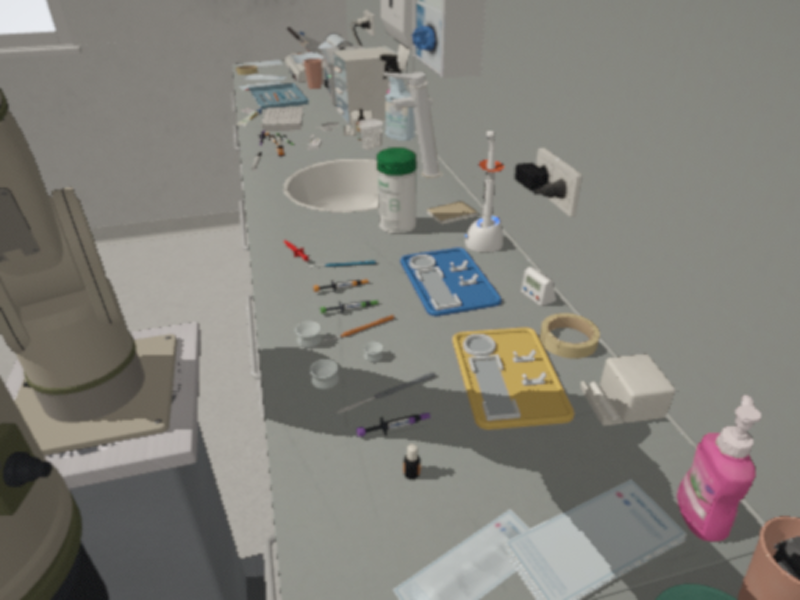

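Candidates in the top view (800x600 px): 
- Syringes: orange (309,365), red look-alike (202,414), green (357,360) and purple (552,352). 
- Handles: plugger orange (398,350), excavator blue (257,355) and spatula grey (507,348). 
- Dishes: (450,347) is the smallest, against (405,415) and (477,405). 
- Bottle: (608,348). 
- Trays: blue (328,237) and yellow (507,230).

I choose the orange syringe, the orange plugger, the spatula, the dish at (450,347) and the bottle, and will check them in a crop.

```bash
cat > h.py <<'E'
import numpy as np,cv2
def ray(c,u,v):
    d=c["R"].T@np.array([(u-c["cx"])/c["fx"],(v-c["cy"])/c["fy"],1.]); return -c["R"].T@c["t"],d
def plane(c,u,v,z):
    o,d=ray(c,u,v); return o+d*(z-o[2])/d[2]
def proj(c,X):
    p=c["R"]@np.array(X)+c["t"]; return p[0]/p[2]*c["fx"]+c["cx"],p[1]/p[2]*c["fy"]+c["cy"]
def tri(c1,p1,c2,p2):
    o,d=ray(c1,*p1);q,e=ray(c2,*p2); s=np.linalg.lstsq(np.c_[d,-e],q-o,rcond=None)[0]
    a,b=o+d*s[0],q+e*s[1]; return (a+b)/2,np.linalg.norm(a-b)
E
python3 - <<'E'
import pickle
from h import *
c=pickle.load(open("top.pkl","rb"));im=c["pixels"]
b=cv2.resize(im[185:280,130:400][:,:,::-1],None,fx=2.95,fy=2.95,interpolation=cv2.INTER_CUBIC)
s=pickle.load(open("side.pkl","rb"))
b2=cv2.resize(s["pixels"][150:310,190:290][:,:,::-1],None,fx=1.8,fy=1.8,interpolation=cv2.INTER_CUBIC)
o=np.zeros((b.shape[0]+b2.shape[0],b.shape[1],3),np.uint8);o[:b.shape[0]]=b;o[b.shape[0]:,:b2.shape[1]]=b2
cv2.imwrite("pics/crop.png",o);print(o.shape)
hsv=cv2.cvtColor(im,cv2.COLOR_RGB2HSV)
def blobs(lo,hi,z,roi,mn=3):
    x0,y0,x1,y1=roi
    m=np.zeros(im.shape[:2],np.uint8);m[y0:y1,x0:x1]=cv2.inRange(hsv,lo,hi)[y0:y1,x0:x1]
    for k in cv2.findContours(m,0,2)[0]:
        if len(k)<mn: continue
        r=cv2.minAreaRect(k);P=np.array([plane(c,*p,z)[:2] for p in cv2.boxPoints(r)])
        print("  px",np.round(r[0],1),np.round(r[1],1),"ctr",P.mean(0).round(4),"sides",np.linalg.norm(P[1]-P[0]).round(4),np.linalg.norm(P[2]-P[1]).round(4),"yaw",np.degrees(np.arctan2(*(P[1]-P[0])[::-1])).round(1),np.degrees(np.arctan2(*(P[2]-P[1])[::-1])).round(1))
for n,a in dict(blue=((100,120,50),(125,255,255),.010,(160,115,260,185),20),yel=((15,90,60),(32,255,255),.010,(275,110,375,185),20),
  orange=((5,130,60),(18,255,255),.009,(185,195,225,265)),plug=((5,110,60),(18,255,255),.005,(240,195,275,255)),bott=((5,80,40),(22,255,255),.02,(375,205,400,235),2),
  green=((45,80,30),(85,255,255),.009,(215,200,240,260)),purp=((125,60,30),(160,255,255),.009,(340,195,365,255)),exc=((90,80,40),(115,255,255),.005,(150,190,180,250))).items():
    print(n);blobs(*a)
E
```

```text
(568, 796, 3)
blue
  px [208.6 151.5] [55.7 86.8] ctr [0.6381 0.1657] sides 0.2276 0.1501 yaw -89.3 -179.2
yel
  px [324.4 143.7] [87.7 63.8] ctr [ 0.6514 -0.1348] sides 0.174 0.2304 yaw -9.1 -99.6
orange
  px [198. 254.] [4. 4.] ctr [0.3745 0.1925] sides 0.0099 0.0098 yaw -91.5 -179.9
  px [197. 223.] [2. 2.] ctr [0.4517 0.1953] sides 0.005 0.005 yaw -91.5 -179.8
  px [195.5 215. ] [6. 3.] ctr [0.4721 0.1991] sides 0.0076 0.0153 yaw -91.5 -179.8
plug
  px [253.9 223.1] [42.4  3.5] ctr [0.4488 0.0529] sides 0.0088 0.1074 yaw -72.8 -163.0
bott
  px [385.3 224.7] [8.4 4.2] ctr [ 0.4336 -0.2728] sides 0.0107 0.0205 yaw -62.3 -154.4
green
  px [229. 252.] [4. 4.] ctr [0.3774 0.1158] sides 0.0099 0.0098 yaw -91.5 179.3
  px [228.  221.5] [3. 2.] ctr [0.4534 0.1175] sides 0.005 0.0076 yaw -91.5 179.4
  px [226.5 213. ] [6. 3.] ctr [0.4751 0.121 ] sides 0.0076 0.0153 yaw -91.5 179.4
purp
  px [356.5 245.5] [4.2 4.2] ctr [ 0.3851 -0.2005] sides 0.0107 0.0103 yaw -47.8 -137.7
  px [352.5 215. ] [2. 1.] ctr [ 0.4615 -0.1957] sides 0.0025 0.0051 yaw -91.5 176.2
  px [349.5 206.5] [5. 3.] ctr [ 0.4834 -0.1896] sides 0.0076 0.0128 yaw -91.5 176.2
exc
  px [164.5 221.1] [ 3.  42.7] ctr [0.4598 0.2778] sides 0.1078 0.0076 yaw -8.4 -101.1
```

View pics/crop.png

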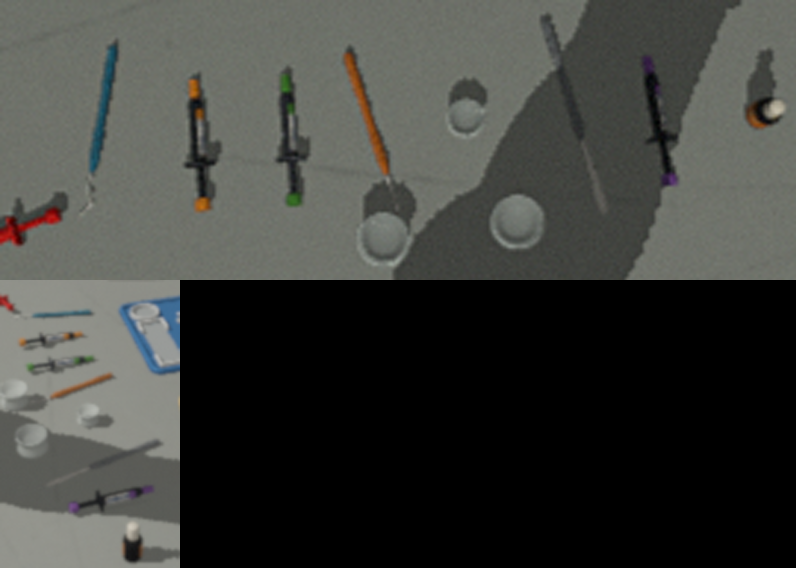

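The crop confirms the choices:
- **Orange syringe:** cap at the far end, crop (194,85); flange (201,160); knob (203,204).
- **Plugger:** handle from (349,50) to (387,172).
- **Dish:** the smallest is at (466,117).
- **Spatula:** handle from (545,17) to (582,138).
- **Bottle:** cap (770,107) over label (758,120).

```bash
cat >> h.py <<'E'
from scipy.spatial.transform import Rotation as Ro
def go(x,y,z,yaw):
    "print needed shift (tool axes, units) and turn (units) to reach world pose; tool x at angle yaw deg (mod 180)"
    from workcell import manip
    o=manip.get_obs();M=Ro.from_quat(o["ee_rot"]).as_matrix();cur=np.degrees(np.arctan2(M[1,0],M[0,0]))
    w=np.array([x,y,z])-o["position"];dy=(yaw-cur+90)%180-90
    a=np.radians(cur+dy);B=np.c_[[np.cos(a),np.sin(a),0],[np.sin(a),-np.cos(a),0],[0,0,-1]]
    print("pos",o["position"].round(4),"yaw",cur.round(2),"tilt",np.round(M[:,2],4),"grip",round(o["grip_width"],3),round(o["grasp_force"],1),"t",round(o["clock"],2),"q",o["joint_pos"].round(2))
    s0=M.T@w/.75; s1=B.T@w/.75
    print(" shift before turn",s0.round(4)," after turn",s1.round(4),"rows>=",np.ceil(np.linalg.norm(w)/.05)," turn wz",round(-np.radians(dy)/(np.pi/4),4),"rows",round(abs(dy)/8.59,1))
E
python3 - <<'E'
import pickle
from h import *
c=pickle.load(open("top.pkl","rb"));s=pickle.load(open("side.pkl","rb"));im=c["pixels"]
hsv=cv2.cvtColor(im,cv2.COLOR_RGB2HSV)
cp=lambda u,v:(130+(u+.5)/2.95-.5,185+(v+.5)/2.95-.5)
for n,u,v,z in[("flange",201,160,.009),("cap",194,85,.009),("knob",203,204,.009),("dish",466,117,.018),("sp0",545,17,.006),("sphandleend",582,138,.006),("sptip",604,212,.003),("plug0",349,50,.006),("plug1",387,172,.006)]:
    print(n,plane(c,*cp(u,v),z)[:2].round(4))
print("bottle cap tri",tri(c,cp(772,106),s,(412*.64,449*.64)))
v=lambda u,w:((u+.5)*.64-.5,(w+.5)*.64-.5)
print("bottle top plane",plane(c,*cp(772,106),.055)[:2],plane(s,*v(412,449),.055))
print("dish side",plane(s,*v(375,346),.022))
m=np.zeros(im.shape[:2],np.uint8);m[112:182,275:372]=cv2.inRange(hsv,(14,90,25),(34,255,255))[112:182,275:372]
k=max(cv2.findContours(m,0,2)[0],key=cv2.contourArea);r=cv2.minAreaRect(cv2.convexHull(k));P=np.array([plane(c,*p,.01)[:2] for p in cv2.boxPoints(r)]);print("yel",P.round(4),P.mean(0).round(4))
m[:]=0;m[115:185,160:260]=cv2.inRange(hsv,(100,120,40),(125,255,255))[115:185,160:260]
k=max(cv2.findContours(m,0,2)[0],key=cv2.contourArea);r=cv2.minAreaRect(cv2.convexHull(k));P=np.array([plane(c,*p,.01)[:2] for p in cv2.boxPoints(r)]);print("blue",P.round(4),P.mean(0).round(4))
# dish: brightness contour; spatula: fit
b=cv2.resize(im[115:185,160:375][:,:,::-1],None,fx=3.7,fy=3.7,interpolation=cv2.INTER_CUBIC);cv2.imwrite("pics/trays.png",b)
go(.428,.196,.15,4)
E
```

```text
flange [0.4118 0.1931]
cap [0.4759 0.1993]
knob [0.3749 0.1913]
dish [ 0.4412 -0.0313]
sp0 [ 0.5277 -0.1035]
sphandleend [ 0.4222 -0.1297]
sptip [ 0.3597 -0.1452]
plug0 [0.5033 0.0665]
plug1 [0.3978 0.0364]
bottle cap tri (array([ 0.44003113, -0.28010996,  0.04862954]), np.float64(0.0004274192130928781))
bottle top plane [ 0.43901666 -0.27815887] [ 0.43852066 -0.28487888  0.055     ]
dish side [ 0.44644628 -0.02627723  0.022     ]
yel [[ 0.584  -0.0091]
 [ 0.7496 -0.0357]
 [ 0.7115 -0.2626]
 [ 0.548  -0.2298]] [ 0.6483 -0.1343]
blue [[0.7118 0.2821]
 [0.7144 0.0545]
 [0.5643 0.0523]
 [0.5619 0.274 ]] [0.6381 0.1657]
pos [ 0.1665 -0.6021  0.2306] yaw 15.46 tilt [-4.0e-04  1.2e-03 -1.0e+00] grip 0.999 0.0 t 0.1 q [ 1.28  0.33 -0.06  1.46  0.02  1.35 -0.09]
 shift before turn [ 0.6197 -0.9325  0.1086]  after turn [ 0.4221 -1.0372  0.1075] rows>= 17.0  turn wz 0.2546 rows 1.3
```

View pics/trays.png

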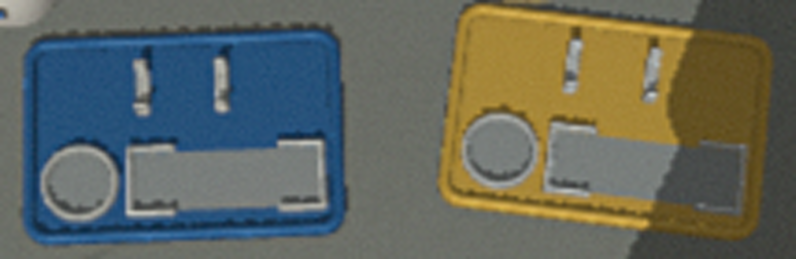

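Trays view: 
- **Blue tray:** well (79,181), rests (142,82) and (221,82), recess corners (127,145) to (326,205). 
- **Yellow tray:** well (500,150), rests (573,61) and (653,69), turned by about 8°.

Next I fit the tray poses from these fittings.

Run:
```python
import pickle
from h import *
c=pickle.load(open("top.pkl","rb"))
q=lambda u,v:(160+(u+.5)/3.7-.5,115+(v+.5)/3.7-.5)
loc=np.array([[-33,72],[33,28],[33,-28],[-54,35],[-54,-95],[-12,35],[-12,-95]])/1000; zs=[.010,.016,.016,.012,.012,.012,.012]
rows=dict(blue=[(79,181),(142,81),(221,82),(128,215),(325,208),(127,147),(325,140)],yellow=[(500,150),(573,61),(652,69),(547,193),(738,213),(552,124),(746,144)])
for n,px in rows.items():
    W=np.array([plane(c,*q(*p),z)[:2] for p,z in zip(px,zs)])
    A=loc-loc.mean(0);B=W-W.mean(0);a=np.arctan2((A[:,0]*B[:,1]-A[:,1]*B[:,0]).sum(),(A*B).sum())
    R=np.array([[np.cos(a),-np.sin(a)],[np.sin(a),np.cos(a)]]);t=W.mean(0)-R@loc.mean(0)
    print(n,t.round(4),np.degrees(a).round(2),"res mm",((W-loc@R.T-t)*1000).round(1).tolist())
    for k,l in dict(rest=(.033,0),syr=(-.033,-.030),well=(-.033,.072)).items(): print("  ",k,(R@l+t).round(4))
```

```text
blue [0.6401 0.1645] 0.07 res mm [[-0.2, 0.5], [3.4, -0.1], [1.1, 0.5], [-5.1, 3.0], [-3.9, -3.4], [1.8, 3.9], [3.0, -4.4]]
   rest [0.6731 0.1645]
   syr [0.6071 0.1344]
   well [0.607  0.2364]
yellow [ 0.6433 -0.1327] -8.32 res mm [[0.1, -0.2], [2.9, -0.5], [3.6, -0.2], [-6.1, 2.2], [-5.1, -0.4], [2.0, 2.5], [2.6, -3.3]]
   rest [ 0.6759 -0.1374]
   syr [ 0.6063 -0.1576]
   well [ 0.621  -0.0566]
```

>>> move_arm:
  motion:
    - [[0.024,-0.061,0],[0,0,0.05],1]
    - [[0.024,-0.061,0],[0,0,0.05],1]
    - [[0.024,-0.061,0],[0,0,0.05],1]
    - [[0.024,-0.061,0],[0,0,0.05],1]
    - [[0.024,-0.061,0],[0,0,0.05],0.2]
    - [[0.024,-0.061,0],[0,0,0],0.2]
    - [[0.024,-0.061,0],[0,0,0],0.2]
    - [[0.024,-0.061,0],[0,0,0],0.2]
    - [[0.024,-0.061,0],[0,0,0],0.2]
    - [[0.024,-0.061,0],[0,0,0],0.2]
    - [[0.024,-0.061,0],[0,0,0],0.2]
    - [[0.024,-0.061,0],[0,0,0],0.2]
  newtons: 25

```text
clock: 1.3
position: [0.3135, -0.0305, 0.2311]
ee_rot: [0.999, 0.037, 0.0, 0.001]
ft_force: [1.8, 0.2, 1.1]
grip_width: 0.602
grasp_force: 0.0
```

```bash
python3 -c "
from h import *
go(.444,.1955,.10,4.3)"
```

```text
pos [ 0.3135 -0.0305  0.2311] yaw 4.2 tilt [ 1.e-04 -1.e-03 -1.e+00] grip 0.602 0.0 t 1.3 q [ 0.88 -0.45 -0.68  2.13 -0.28  1.37 -1.2 ]
 shift before turn [ 0.1956 -0.2879  0.1746]  after turn [ 0.1961 -0.2874  0.1748] rows>= 6.0  turn wz -0.0022 rows 0.0
```

>>> move_arm:
  motion:
    - [[0.0326,-0.048,0.029],[0,0,0],0.0]
    - [[0.0326,-0.048,0.029],[0,0,0],0.0]
    - [[0.0326,-0.048,0.029],[0,0,0],0.0]
    - [[0.0326,-0.048,0.029],[0,0,0],0.0]
    - [[0.0326,-0.048,0.029],[0,0,0],0.0]
    - [[0.0326,-0.048,0.029],[0,0,0],0.0]
    - [[0,0,0],[0,0,0],0.0]
    - [[0,0,0],[0,0,0],0.0]

```text
clock: 2.1
position: [0.4188, 0.1521, 0.1194]
ee_rot: [0.999, 0.039, -0.01, 0.005]
ft_force: [-0.8, 0.5, 0.6]
grip_width: 0.503
grasp_force: 0.0
```

```bash
python3 -c "
from h import *
go(.444,.1955,.004,4.3)
from workcell import vision
c=vision.camera('side');b=c['pixels'][100:250,150:350,::-1];cv2.imwrite('pics/a.png',cv2.resize(b,None,fx=4,fy=4,interpolation=cv2.INTER_CUBIC))"
```

```text
pos [0.4188 0.1521 0.1194] yaw 4.5 tilt [-0.0203 -0.0099 -0.9997] grip 0.503 0.0 t 2.1 q [ 0.74  0.26 -1.29  1.98  0.28  1.12 -2.16]
 shift before turn [ 0.0413 -0.0563  0.1526]  after turn [ 0.0379 -0.0552  0.1539] rows>= 3.0  turn wz 0.0044 rows 0.0
```

View pics/a.png

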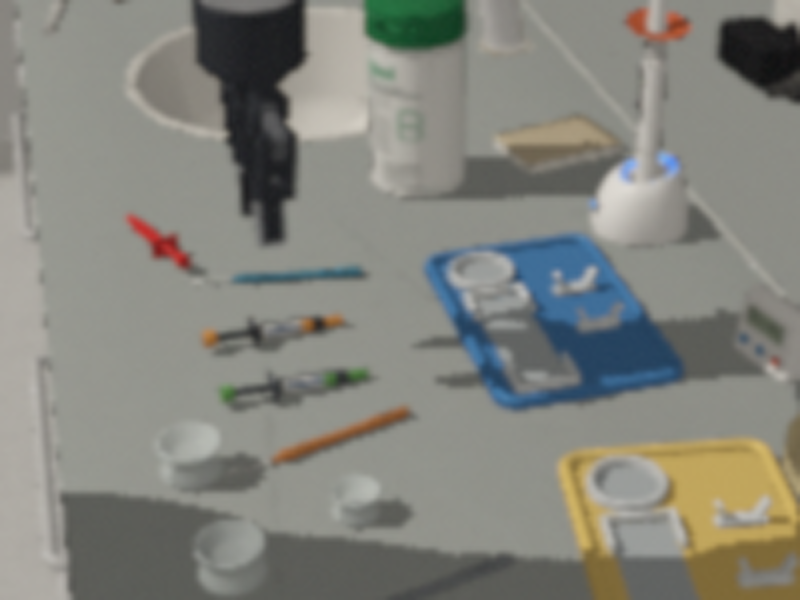

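The picture shows the gripper short of the goal, above and left of the orange syringe at crop (265,240). The elbow redundancy has drifted (joint 3 near its limit), so I'll check whether it recentres.

>>> move_arm:
  motion:
    - [[0.0,0,-0.04],[0,0,0],0.0]
    - [[0.0,0,-0.04],[0,0,0],0.0]
    - [[0.02,0,-0.02],[0,0,0],0.0]
    - [[0.0,0,0],[0,0,0],0.0]
    - [[0,0,0],[0,0,0],0.0]
    - [[0,0,0],[0,0,0],0.0]

```text
clock: 2.75
position: [0.4351, 0.1523, 0.1945]
ee_rot: [0.999, 0.038, -0.009, 0.007]
ft_force: [-0.9, -0.4, 0.1]
grip_width: 0.505
grasp_force: 0.0
```

```bash
python3 -c "
from h import *
go(.444,.1955,.10,4.3)"
```

```text
pos [0.4351 0.1523 0.1945] yaw 4.31 tilt [-0.0166 -0.0152 -0.9997] grip 0.505 0.0 t 2.75 q [ 0.82  0.19 -1.34  1.86  0.2   1.27 -2.08]
 shift before turn [ 0.0184 -0.0583  0.1248]  after turn [ 0.0161 -0.0565  0.1259] rows>= 3.0  turn wz 0.0003 rows 0.0
```

>>> move_arm:
  motion:
    - [[0,0,0],[0,0,-0.19],0]
    - [[0,0,0],[0,0,-0.19],0]
    - [[0,0,0],[0,0,-0.19],0]
    - [[0,0,0],[0,0,-0.19],0]
    - [[0,0,0],[0,0,-0.19],0]
    - [[0,0,0],[0,0,-0.19],0]
    - [[0,0,0],[0,0,-0.19],0]
    - [[0,0,0],[0,0,-0.19],0]
    - [[0,0,0],[0,0,-0.19],0]
    - [[0,0,0],[0,0,-0.19],0]
    - [[0,0,0],[0,0,-0.19],0]

```text
clock: 3.85
position: [0.435, 0.1528, 0.1942]
ee_rot: [0.651, 0.759, -0.011, -0.002]
ft_force: [-0.1, -0.1, -0.1]
grip_width: 0.498
grasp_force: 0.0
```

```bash
python3 -c "
from h import *
go(.444,.1955,.10,4.3)"
```

```text
pos [0.435  0.1528 0.1942] yaw 98.78 tilt [-0.0177 -0.014  -0.9997] grip 0.498 0.0 t 3.85 q [ 0.89  0.26 -1.45  1.86  0.27  1.28 -0.49]
 shift before turn [0.0559 0.023  0.1245]  after turn [-0.0162  0.0559  0.1256] rows>= 3.0  turn wz -1.9005 rows 10.0
```

>>> move_arm:
  motion:
    - [[-0.058,-0.009,-0.015],[0,0,0],0]
    - [[-0.058,-0.009,-0.015],[0,0,0],0]
    - [[-0.058,-0.009,-0.015],[0,0,0],0]
    - [[-0.058,-0.009,-0.015],[0,0,0],0]
    - [[-0.058,-0.009,-0.015],[0,0,0],0]
    - [[-0.058,-0.009,-0.015],[0,0,0],0]
    - [[-0.058,-0.009,-0.015],[0,0,0],0]
    - [[-0.058,-0.009,-0.015],[0,0,0],0]
    - [[0,0,0],[0,0,0],0]

```text
clock: 4.75
position: [0.4335, -0.1948, 0.2873]
ee_rot: [0.657, 0.754, -0.01, -0.002]
ft_force: [0.7, 0.3, -0.5]
grip_width: 0.498
grasp_force: 0.0
```

```bash
python3 -c "
from h import *
go(.65,-.3,.28,98.8)"
```

```text
pos [ 0.4335 -0.1948  0.2873] yaw 97.92 tilt [-0.0169 -0.0123 -0.9998] grip 0.498 0.0 t 4.75 q [ 1.45  0.06 -1.15  1.7   0.07  1.43  0.42]
 shift before turn [-0.1786  0.2667  0.0066]  after turn [-0.1828  0.2638  0.0098] rows>= 5.0  turn wz -0.0196 rows 0.1
```

>>> move_arm:
  motion:
    - [[-0.034,0.054,0.0],[0,0,0],0]
    - [[-0.034,0.054,0.0],[0,0,0],0]
    - [[-0.034,0.054,0.0],[0,0,0],0]
    - [[-0.034,0.054,0.0],[0,0,0],0]
    - [[-0.034,0.054,0.0],[0,0,0],0]
    - [[-0.0,0.0,0.0],[0,0,0],0]

```text
clock: 5.35
position: [0.6463, -0.28, 0.2813]
ee_rot: [0.652, 0.758, -0.01, -0.005]
ft_force: [-0.0, 0.4, -0.4]
grip_width: 0.499
grasp_force: 0.0
```

```bash
python3 -c "
from h import *
go(.71,.0,.28,98.8)"
```

```text
pos [ 0.6463 -0.28    0.2813] yaw 98.63 tilt [-0.0208 -0.0079 -0.9998] grip 0.499 0.0 t 5.35 q [ 0.88  0.69 -1.    1.07  0.58  1.66  0.2 ]
 shift before turn [ 0.3563  0.1399 -0.003 ]  after turn [0.3559 0.141  0.0017] rows>= 6.0  turn wz -0.0038 rows 0.0
```

>>> move_arm:
  motion:
    - [[0.059,0.022,0.0],[0,0,0],0]
    - [[0.059,0.022,0.0],[0,0,0],0]
    - [[0.059,0.022,0.0],[0,0,0],0]
    - [[0.059,0.022,0.0],[0,0,0],0]
    - [[0.059,0.022,0.0],[0,0,0],0]
    - [[0.059,0.022,0.0],[0,0,0],0]
    - [[0.062,0,0],[0,0,0],0]
    - [[0.062,0,0],[0,0,0],0]
    - [[0.062,0,0],[0,0,0],0]
    - [[0.062,0,0],[0,0,0],0]
    - [[0,0,0],[0,0,0],0]

```text
clock: 6.45
position: [0.6693, 0.1902, 0.2799]
ee_rot: [0.647, 0.762, -0.01, -0.004]
ft_force: [-0.3, -0.2, 0.3]
grip_width: 0.5
grasp_force: 0.0
```

```bash
python3 -c "
from h import *
go(.444,.1955,.20,4.3)"
```

```text
pos [0.6693 0.1902 0.2799] yaw 99.3 tilt [-0.0192 -0.0103 -0.9998] grip 0.5 0.0 t 6.45 q [ 0.23  0.69 -1.04  1.1   0.58  1.66 -0.49]
 shift before turn [ 0.0563 -0.2931  0.1122]  after turn [0.299  0.0296 0.1065] rows>= 5.0  turn wz -1.8889 rows 9.9
```

>>> move_arm:
  motion:
    - [[0.0094,-0.0488,0.0187],[-0.026,0.009,0],0]
    - [[0.0094,-0.0488,0.0187],[0,0,0],0]
    - [[0.0094,-0.0488,0.0187],[0,0,0],0]
    - [[0.0094,-0.0488,0.0187],[0,0,0],0]
    - [[0.0094,-0.0488,0.0187],[0,0,0],0]
    - [[0.0094,-0.0488,0.0187],[0,0,0],0]
    - [[0,0,0],[0,0,-0.189],0]
    - [[0,0,0],[0,0,-0.189],0]
    - [[0,0,0],[0,0,-0.189],0]
    - [[0,0,0],[0,0,-0.189],0]
    - [[0,0,0],[0,0,-0.189],0]
    - [[0,0,0],[0,0,-0.189],0]

```text
clock: 7.65
position: [0.449, 0.1894, 0.1951]
ee_rot: [0.259, 0.966, -0.002, 0.001]
ft_force: [-0.5, -1.1, -0.3]
grip_width: 0.501
grasp_force: 0.0
```

```bash
python3 -c "
from h import *
go(.444,.1955,.08,4.3)"
```

```text
pos [0.449  0.1894 0.1951] yaw 149.96 tilt [ 5.0e-04 -4.8e-03 -1.0e+00] grip 0.501 0.0 t 7.65 q [ 0.75  0.35 -1.43  1.81  0.36  1.3   0.27]
 shift before turn [0.0103 0.0043 0.1534]  after turn [0.006  0.0086 0.1534] rows>= 3.0  turn wz -0.7631 rows 4.0
```

>>> move_arm:
  motion:
    - [[0,0,0.035],[0,0,-0.19],0]
    - [[0,0,0.035],[0,0,-0.19],0]
    - [[0,0,0.035],[0,0,-0.19],0]
    - [[0,0,0.035],[0,0,-0.19],0]
    - [[0.006,0.0086,0.013],[0,0,0],0]
    - [[0,0,0],[0,0,0],0]
    - [[0,0,0],[0,0,0],0]

```text
clock: 8.35
position: [0.4454, 0.196, 0.0821]
ee_rot: [-0.032, 0.999, -0.002, 0.001]
ft_force: [-0.6, 0.3, 0.1]
grip_width: 0.502
grasp_force: 0.0
```

```bash
python3 -c "
from h import *
go(.444,.1955,.004,4.3)
from workcell import vision
c=vision.camera('top');b=c['pixels'][170:270,160:290,::-1];cv2.imwrite('pics/b.png',cv2.resize(b,None,fx=5,fy=5,interpolation=cv2.INTER_CUBIC))"
```

```text
pos [0.4454 0.196  0.0821] yaw -176.36 tilt [ 0.0024 -0.0033 -1.    ] grip 0.502 0.0 t 8.35 q [ 0.63  0.57 -1.37  1.94  0.62  1.16  0.65]
 shift before turn [ 0.0021 -0.0002  0.1041]  after turn [ 0.0019 -0.0006  0.1041] rows>= 2.0  turn wz -0.0146 rows 0.1
```

View pics/b.png

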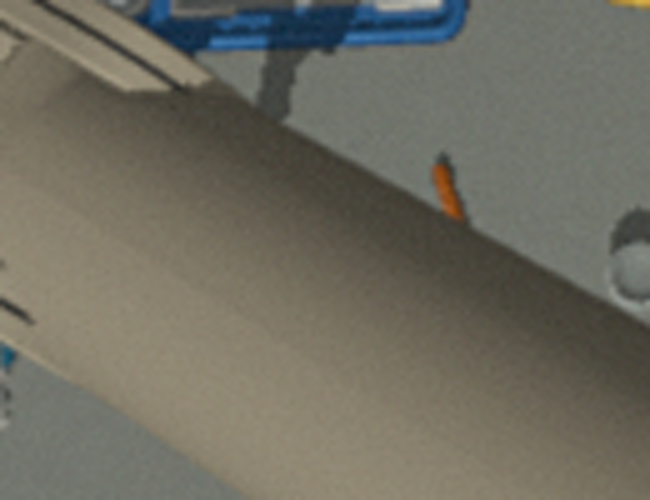

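The forearm hides the syringe in the top view (only the plugger's end shows, at (448,190)). I'll descend on the measured pose and check the grip by opening.

>>> move_arm:
  motion:
    - [[0.0019,-0.0006,0.03],[0,0,-0.015],0]
    - [[0,0,0.03],[0,0,0],0]
    - [[0,0,0.03],[0,0,0],0]
    - [[0,0,0.014],[0,0,0],0]
    - [[0,0,0],[0,0,0],0]
    - [[0,0,0],[0,0,0],-1]
    - [[0,0,0],[0,0,0],-1]
    - [[0,0,0],[0,0,0],-1]
    - [[0,0,0],[0,0,0],-1]
    - [[0,0,0],[0,0,0],-1]
    - [[0,0,0],[0,0,0],-1]

```text
clock: 9.5
position: [0.445, 0.195, 0.004]
ee_rot: [-0.039, 0.999, -0.001, 0.001]
ft_force: [-0.7, -1.7, 7.4]
grip_width: 0.128
grasp_force: 27.4
```

```bash
python3 -c "
from h import *
go(.607,.1344,.12,90)
from workcell import vision
c=vision.camera('side');b=c['pixels'][130:250,150:310,::-1];cv2.imwrite('pics/c.png',cv2.resize(b,None,fx=5,fy=5,interpolation=cv2.INTER_CUBIC))"
```

```text
pos [0.445 0.195 0.004] yaw -175.57 tilt [ 0.003  -0.0028 -1.    ] grip 0.128 27.4 t 9.5 q [ 0.52  0.67 -1.23  2.    0.75  1.04  0.58]
 shift before turn [-0.2095 -0.0977 -0.1538]  after turn [ 0.0808 -0.2159 -0.1546] rows>= 5.0  turn wz -1.9016 rows 10.0
```

View pics/c.png

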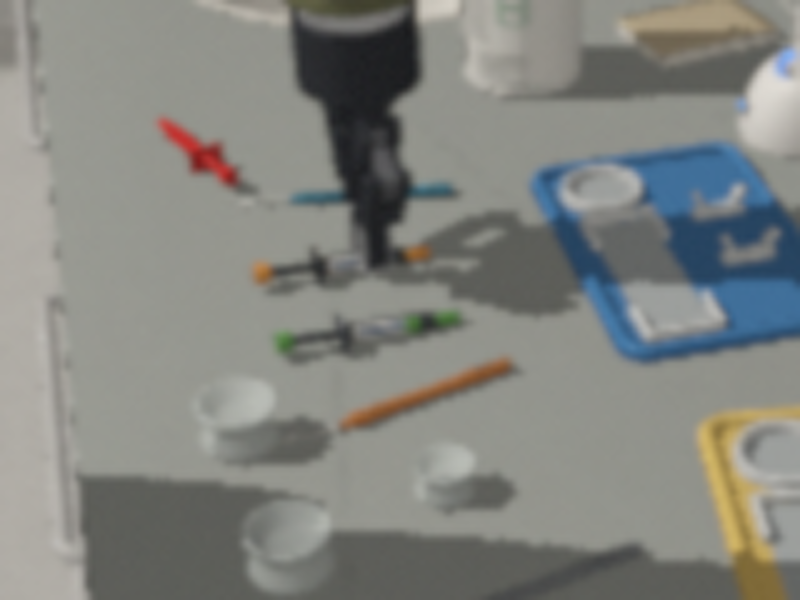

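Grip holds at 10.9 mm on the barrel, crop (378,250), between flange (320,262) and cap (418,253). I'll lift and turn it.

>>> move_arm:
  motion:
    - [[0,0,-0.05],[0,0,0],-1]
    - [[0,0,-0.05],[0,0,0.1],-1]
    - [[0,0,-0.05],[0,0,0.19],-1]
    - [[0,0,0],[0,0,0.19],-1]
    - [[0,0,0],[0,0,0.19],-1]
    - [[0,0,0],[0,0,0.19],-1]
    - [[0,0,0],[0,0,0.19],-1]
    - [[0,0,0],[0,0,0.19],-1]
    - [[0,0,0],[0,0,0.19],-1]
    - [[0,0,0],[0,0,0.19],-1]
    - [[0,0,0],[0,0,0.19],-1]
    - [[0,0,0],[0,0,0.19],-1]

```text
clock: 10.75
position: [0.4441, 0.1951, 0.1158]
ee_rot: [0.681, 0.732, -0.001, 0.002]
ft_force: [0.2, 0.3, -0.1]
grip_width: 0.131
grasp_force: 26.6
```

```bash
python3 -c "
from h import *
go(.6065,.1185,.06,90)"
```

```text
pos [0.4441 0.1951 0.1158] yaw 94.09 tilt [ 0.0018 -0.0032 -1.    ] grip 0.131 26.6 t 10.75 q [ 0.49  0.31 -1.11  1.92  0.31  1.1  -0.68]
 shift before turn [-0.1171  0.2086  0.0752]  after turn [-0.1022  0.2166  0.0745] rows>= 4.0  turn wz 0.091 rows 0.5
```

>>> move_arm:
  motion:
    - [[0,0,0],[0,0,0.091],-1]
    - [[-0.0204,0.0433,0],[0,0,0],-1]
    - [[-0.0204,0.0433,0],[0,0,0],-1]
    - [[-0.0204,0.0433,0],[0,0,0],-1]
    - [[-0.0204,0.0433,0],[0,0,0],-1]
    - [[-0.0204,0.0433,0],[0,0,0],-1]
    - [[0,0,0.037],[0,0,0],-1]
    - [[0,0,0.037],[0,0,0],-1]
    - [[0,0,0],[0,0,0],-1]
    - [[0,0,0],[0,0,0],-1]

```text
clock: 11.75
position: [0.6069, 0.1197, 0.0611]
ee_rot: [0.705, 0.709, -0.001, 0.001]
ft_force: [0.2, 0.3, 2.2]
grip_width: 0.129
grasp_force: 26.6
```

```bash
python3 -c "
from h import *
go(.6065,.1185,.009,90)
from workcell import vision
c=vision.camera('side');b=c['pixels'][130:250,200:360,::-1];cv2.imwrite('pics/d.png',cv2.resize(b,None,fx=5,fy=5,interpolation=cv2.INTER_CUBIC))"
```

```text
pos [0.6069 0.1197 0.0611] yaw 90.37 tilt [ 9.0e-04 -2.8e-03 -1.0e+00] grip 0.129 26.6 t 11.75 q [ 0.39  0.64 -0.89  1.62  0.54  1.14 -0.63]
 shift before turn [-0.0014 -0.0006  0.0695]  after turn [-0.0016 -0.0005  0.0695] rows>= 2.0  turn wz 0.0082 rows 0.0
```

View pics/d.png

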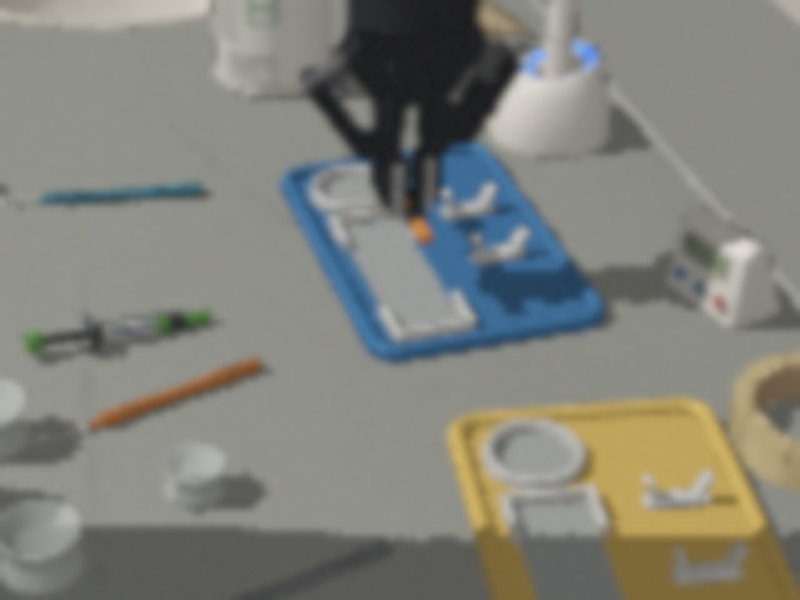

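The syringe is held with its orange cap toward −y at (422,230). I'll lower it and release.

>>> move_arm:
  motion:
    - [[-0.0016,-0.0005,0.023],[0,0,0.008],-1]
    - [[0,0,0.023],[0,0,0],-1]
    - [[0,0,0.0235],[0,0,0],-1]
    - [[0,0,0],[0,0,0],-1]
    - [[0,0,0],[0,0,0],-0.4]
    - [[0,0,0],[0,0,0],-0.4]
    - [[0,0,0],[0,0,0],-0.4]
    - [[0,0,0],[0,0,0],-0.4]
    - [[0,0,-0.05],[0,0,0],-0.4]
    - [[0,0,-0.06],[0,0,0],-0.4]

```text
clock: 12.8
position: [0.6053, 0.1179, 0.0903]
ee_rot: [0.707, 0.707, -0.002, 0.0]
ft_force: [1.0, -0.2, 0.4]
grip_width: 0.298
grasp_force: 0.0
```

```bash
python3 -c "
from h import *
go(.449,.0525,.1,16.6)"
```

```text
pos [0.6053 0.1179 0.0903] yaw 90.0 tilt [-0.0023 -0.0035 -1.    ] grip 0.298 0.0 t 12.8 q [ 0.41  0.61 -0.91  1.6   0.51  1.19 -0.61]
 shift before turn [-0.0872 -0.2084 -0.0122]  after turn [-0.2246  0.024  -0.013 ] rows>= 4.0  turn wz 1.6312 rows 8.5
```

>>> move_arm:
  motion:
    - [[-0.0174,-0.0417,0],[0,0,0],-0.4]
    - [[-0.0174,-0.0417,0],[0,0,0],-0.4]
    - [[-0.0174,-0.0417,0],[0,0,0],-0.4]
    - [[-0.0174,-0.0417,0],[0,0,0],-0.4]
    - [[-0.0174,-0.0417,0],[0,0,0.18],-0.4]
    - [[0,0,0],[0,0,0.182],-0.4]
    - [[0,0,0],[0,0,0.182],-0.4]
    - [[0,0,0],[0,0,0.182],-0.4]
    - [[0,0,0],[0,0,0.182],-0.4]
    - [[0,0,0],[0,0,0.182],-0.4]
    - [[0,0,0],[0,0,0.182],-0.4]
    - [[0,0,0],[0,0,0.182],-0.4]

```text
clock: 14.0
position: [0.4502, 0.0531, 0.091]
ee_rot: [0.978, 0.21, 0.001, 0.002]
ft_force: [0.2, 0.3, 0.3]
grip_width: 0.3
grasp_force: 0.0
```

```bash
python3 -c "
from h import *
go(.4495,.052,.04,16.4)"
```

```text
pos [0.4502 0.0531 0.091 ] yaw 24.23 tilt [ 0.0018 -0.0035 -1.    ] grip 0.3 0.0 t 14.0 q [ 0.64  0.19 -0.92  2.02  0.18  1.01 -1.51]
 shift before turn [-0.0015  0.0007  0.068 ]  after turn [-0.0013  0.0011  0.068 ] rows>= 2.0  turn wz 0.174 rows 0.9
```

>>> move_arm:
  motion:
    - [[0,0,0.034],[0,0,0.174],-0.4]
    - [[-0.0013,0.0011,0.034],[0,0,0],-0.4]
    - [[0,0,0],[0,0,0],-0.4]
    - [[0,0,0.024],[0,0,0],-0.4]
    - [[0,0,0.0235],[0,0,0],-0.4]
    - [[0,0,0],[0,0,0],-1]
    - [[0,0,0],[0,0,0],-1]
    - [[0,0,0],[0,0,0],-1]
    - [[0,0,0],[0,0,0],-1]
    - [[0,0,0],[0,0,0],-1]

```text
clock: 15.0
position: [0.45, 0.0516, 0.0049]
ee_rot: [0.989, 0.145, 0.001, 0.002]
ft_force: [0.6, 0.4, 0.0]
grip_width: 0.087
grasp_force: 27.7
```

```bash
python3 -c "
from h import *
go(.675,.1645,.10,90)"
```

```text
pos [0.45   0.0516 0.0049] yaw 16.73 tilt [ 0.0024 -0.0035 -1.    ] grip 0.087 27.7 t 15.0 q [ 0.54  0.35 -0.83  2.09  0.35  0.84 -1.77]
 shift before turn [ 0.3307 -0.0573 -0.1266]  after turn [ 0.1505  0.2999 -0.1268] rows>= 6.0  turn wz -1.6283 rows 8.5
```

>>> move_arm:
  motion:
    - [[0,0,-0.042],[0,0,0],-1]
    - [[0,0,-0.042],[0,0,0],-1]
    - [[0,0,-0.042],[0,0,-0.18],-1]
    - [[0,0,0],[0,0,-0.181],-1]
    - [[0,0,0],[0,0,-0.181],-1]
    - [[0,0,0],[0,0,-0.181],-1]
    - [[0,0,0],[0,0,-0.181],-1]
    - [[0,0,0],[0,0,-0.181],-1]
    - [[0,0,0],[0,0,-0.181],-1]
    - [[0,0,0],[0,0,-0.181],-1]
    - [[0,0,0],[0,0,-0.181],-1]
    - [[0,0,0],[0,0,0],-1]

```text
clock: 16.2
position: [0.4495, 0.052, 0.0989]
ee_rot: [0.706, 0.708, -0.001, 0.002]
ft_force: [-0.9, 1.5, -0.6]
grip_width: 0.089
grasp_force: 27.7
```

```bash
python3 -c "
from h import *
go(.675,.1645,.08,90)"
```

```text
pos [0.4495 0.052  0.0989] yaw 90.12 tilt [ 0.0015 -0.0032 -1.    ] grip 0.089 27.7 t 16.2 q [ 0.81  0.22 -1.1   2.01  0.24  1.04 -0.4 ]
 shift before turn [0.1495 0.3009 0.0252]  after turn [0.15   0.3006 0.0253] rows>= 6.0  turn wz 0.0026 rows 0.0
```

>>> move_arm:
  motion:
    - [[0.0214,0.043,0],[0,0,0],-1]
    - [[0.0214,0.043,0],[0,0,0],-1]
    - [[0.0214,0.043,0],[0,0,0],-1]
    - [[0.0214,0.043,0],[0,0,0],-1]
    - [[0.0214,0.043,0],[0,0,0],-1]
    - [[0.0214,0.043,0],[0,0,0],-1]
    - [[0.0214,0.043,0],[0,0,0],-1]
    - [[0,0,0.03],[0,0,0],-1]
    - [[0,0,0.03],[0,0,0],-1]
    - [[0,0,0],[0,0,0],-1]
    - [[0,0,0],[0,0,0],-1]

```text
clock: 17.3
position: [0.6752, 0.1641, 0.054]
ee_rot: [0.708, 0.706, -0.001, 0.001]
ft_force: [-0.3, -0.5, 0.5]
grip_width: 0.092
grasp_force: 27.7
```

```bash
python3 -c "
from h import *
go(.675,.1645,.017,90)
from workcell import vision
A=vision.camera('side');B=vision.camera('top')
r=lambda c,x,y,w,h:cv2.resize(c['pixels'][y:y+h,x:x+w,::-1],(400,400),interpolation=cv2.INTER_CUBIC)
cv2.imwrite('pics/e.png',np.hstack([r(A,230,130,110,110),r(B,155,110,110,110)]))"
```

```text
pos [0.6752 0.1641 0.054 ] yaw 89.85 tilt [ 8.0e-04 -3.3e-03 -1.0e+00] grip 0.092 27.7 t 17.3 q [ 0.25  0.79 -0.85  1.4   0.61  1.23 -0.66]
 shift before turn [ 0.0007 -0.0003  0.0494]  after turn [ 0.0005 -0.0003  0.0494] rows>= 1.0  turn wz -0.0033 rows 0.0
```

View pics/e.png

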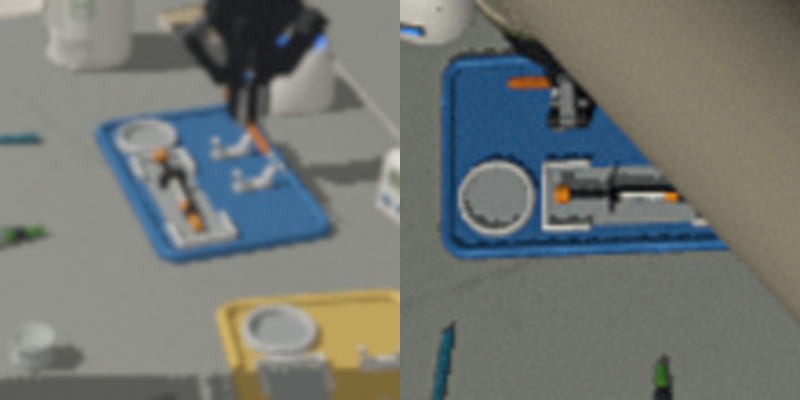

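The syringe lies in the recess, from knob (562,193) to cap (670,197) in the top half. The plugger is held along y above the rests at (260,138). I'll lower it and release.

>>> move_arm:
  motion:
    - [[0.0005,-0.0003,0.025],[0,0,0],-1]
    - [[0,0,0.012],[0,0,0],-1]
    - [[0,0,0.013],[0,0,0],-1]
    - [[0,0,0],[0,0,0],-1]
    - [[0,0,0],[0,0,0],-0.5]
    - [[0,0,0],[0,0,0],-0.5]
    - [[0,0,0],[0,0,0],-0.5]
    - [[0,0,-0.03],[0,0,0],-0.4]
    - [[0,0,-0.06],[0,0,0],0]
    - [[0,0,-0.06],[0,0,0],0.2]

```text
clock: 18.4
position: [0.6745, 0.1646, 0.1295]
ee_rot: [0.707, 0.707, -0.001, 0.001]
ft_force: [1.9, 1.4, 1.5]
grip_width: 0.596
grasp_force: 0.0
```

```bash
python3 -c "
from h import *
go(.439,-.28,.12,90)
from workcell import vision
A=vision.camera('side');B=vision.camera('top')
r=lambda c,x,y,w,h:cv2.resize(c['pixels'][y:y+h,x:x+w,::-1],(400,400),interpolation=cv2.INTER_CUBIC)
cv2.imwrite('pics/f.png',np.hstack([r(A,240,130,100,100),r(A,220,260,80,80)]))"
```

```text
pos [0.6745 0.1646 0.1295] yaw 90.0 tilt [-1.0e-04 -3.3e-03 -1.0e+00] grip 0.596 0.0 t 18.4 q [ 0.26  0.72 -0.89  1.34  0.56  1.34 -0.63]
 shift before turn [-0.5927 -0.3139  0.0147]  after turn [-0.5928 -0.314   0.0127] rows>= 11.0  turn wz -0.0001 rows 0.0
```

View pics/f.png

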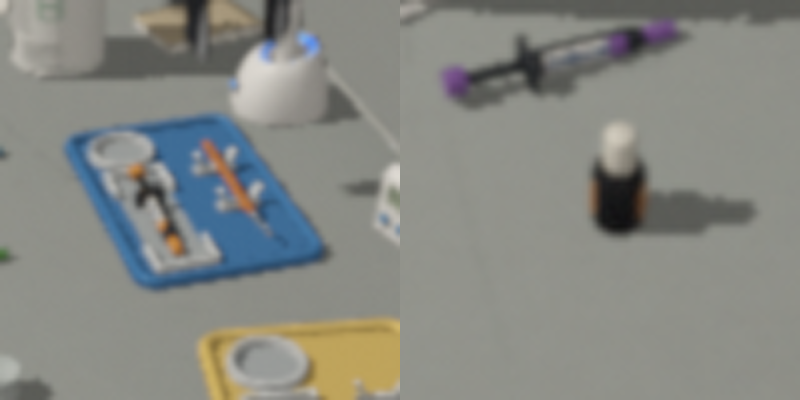

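Plugger sits across both forks, (210,145) to (262,220), and the syringe is in the recess, (135,172) to (175,243). The bottle stands clear at (618,190), with the purple syringe well behind it at (540,60). Next I move over the bottle.

>>> move_arm:
  motion:
    - [[-0.0494,-0.0262,0],[0,0,0],0.2]
    - [[-0.0494,-0.0262,0],[0,0,0],0.2]
    - [[-0.0494,-0.0262,0],[0,0,0],0.2]
    - [[-0.0494,-0.0262,0],[0,0,0],0.2]
    - [[-0.0494,-0.0262,0],[0,0,0],0.2]
    - [[-0.0494,-0.0262,0],[0,0,0],0.2]
    - [[-0.0494,-0.0262,0],[0,0,0],0.2]
    - [[-0.0494,-0.0262,0],[0,0,0],0.2]
    - [[-0.0494,-0.0262,0],[0,0,0],0.2]
    - [[-0.0494,-0.0262,0],[0,0,0],0.2]
    - [[-0.0494,-0.0262,0],[0,0,0],0.2]
    - [[-0.0494,-0.0262,0],[0,0,0],0.2]

```text
clock: 19.7
position: [0.4382, -0.2813, 0.1301]
ee_rot: [0.707, 0.707, -0.001, 0.002]
ft_force: [0.5, -0.5, -0.3]
grip_width: 0.599
grasp_force: 0.0
```

```bash
python3 -c "
from h import *
import pickle
s=pickle.load(open('side.pkl','rb'))
print('base front',plane(s,263.6,306.2,0),'cap top',plane(s,264,286,.055))
d=plane(s,263.6,306.2,0)-(-s['R'].T@s['t']);d[2]=0;print('base ctr',plane(s,263.6,306.2,0)+d/np.linalg.norm(d)*.0115)
go(.439,-.281,.10,90)"
```

```text
base front [ 4.37861477e-01 -2.88139967e-01  1.11022302e-16] cap top [ 0.44032512 -0.28219901  0.055     ]
base ctr [ 4.40988571e-01 -2.77073292e-01  1.11022302e-16]
pos [ 0.4382 -0.2813  0.1301] yaw 89.99 tilt [ 0.0018 -0.0041 -1.    ] grip 0.599 0.0 t 19.7 q [ 1.32  0.33 -0.96  1.82  0.3   1.14  0.26]
 shift before turn [0.0005 0.0011 0.0401]  after turn [0.0004 0.0011 0.0401] rows>= 1.0  turn wz -0.0003 rows 0.0
```

>>> move_arm:
  motion:
    - [[0.0015,0.0015,0.05],[0,0,0],0.2]
    - [[0,0,0.05],[0,0,0],0.2]
    - [[0,0,0.04],[0,0,0],0.2]
    - [[0,0,0.0135],[0,0,0],0.2]
    - [[0,0,0],[0,0,0],0.2]
    - [[0,0,0],[0,0,0],-1]
    - [[0,0,0],[0,0,0],-1]
    - [[0,0,0],[0,0,0],-1]
    - [[0,0,0],[0,0,0],-1]
    - [[0,0,0],[0,0,0],-1]
    - [[0,0,0],[0,0,0],-1]

```text
clock: 20.8
position: [0.4414, -0.2796, 0.0164]
ee_rot: [0.707, 0.707, -0.001, 0.003]
ft_force: [-1.2, 0.4, 5.3]
grip_width: 0.248
grasp_force: 24.6
```

```bash
python3 -c "
from h import *
go(.607,.2364,.10,90)"
```

```text
pos [ 0.4414 -0.2796  0.0164] yaw 89.98 tilt [ 0.0032 -0.0051 -1.    ] grip 0.248 24.6 t 20.8 q [ 1.21  0.49 -0.87  1.91  0.46  0.94  0.13]
 shift before turn [ 0.6875  0.221  -0.1143]  after turn [ 0.688   0.2208 -0.1115] rows>= 11.0  turn wz -0.0004 rows 0.0
```

>>> move_arm:
  motion:
    - [[0,0,-0.03],[0,0,0],-1]
    - [[0,0,-0.05],[0,0,0],-1]
    - [[0,0,-0.05],[0,0,0],-1]
    - [[0.0525,0.017,0],[0,0,0],-1]
    - [[0.0525,0.017,0],[0,0,0],-1]
    - [[0.0525,0.017,0],[0,0,0],-1]
    - [[0.0525,0.017,0],[0,0,0],-1]
    - [[0.0525,0.017,0],[0,0,0],-1]
    - [[0.0525,0.017,0],[0,0,0],-1]
    - [[0.0525,0.017,0],[0,0,0],-1]
    - [[0.0525,0.017,0],[0,0,0],-1]

```text
clock: 21.9
position: [0.5431, 0.0377, 0.1125]
ee_rot: [0.707, 0.707, -0.0, 0.003]
ft_force: [1.0, -0.2, 0.3]
grip_width: 0.251
grasp_force: 24.8
```

```bash
python3 -c "
from h import *
go(.607,.2364,.08,90)"
```

```text
pos [0.5431 0.0377 0.1125] yaw 89.96 tilt [ 0.0032 -0.004  -1.    ] grip 0.251 24.8 t 21.9 q [ 0.69  0.44 -1.02  1.78  0.42  1.15 -0.46]
 shift before turn [0.2652 0.0848 0.0425]  after turn [0.2649 0.0851 0.0433] rows>= 5.0  turn wz -0.0009 rows 0.0
```

>>> move_arm:
  motion:
    - [[0.053,0.017,0],[0,0,0],-1]
    - [[0.053,0.017,0],[0,0,0],-1]
    - [[0.053,0.017,0],[0,0,0],-1]
    - [[0.053,0.017,0],[0,0,0],-1]
    - [[0.053,0.017,0],[0,0,0],-1]
    - [[0,0,0.03],[0,0,0],-1]
    - [[0,0,0.03],[0,0,0],-1]
    - [[0,0,0],[0,0,0],-1]
    - [[0,0,0],[0,0,0],-1]

```text
clock: 22.8
position: [0.6065, 0.2347, 0.0669]
ee_rot: [0.707, 0.707, -0.0, 0.002]
ft_force: [0.6, -0.1, 0.6]
grip_width: 0.249
grasp_force: 24.8
```

```bash
python3 -c "
from h import *
go(.607,.2364,.022,90)
from workcell import vision
A=vision.camera('side');B=vision.camera('top')
r=lambda c,x,y,w,h:cv2.resize(c['pixels'][y:y+h,x:x+w,::-1],(400,400),interpolation=cv2.INTER_CUBIC)
cv2.imwrite('pics/g.png',np.hstack([r(A,220,110,100,100),r(B,155,110,110,110)]))"
```

```text
pos [0.6065 0.2347 0.0669] yaw 89.96 tilt [ 0.002  -0.0029 -1.    ] grip 0.249 24.8 t 22.8 q [ 0.2   0.71 -0.91  1.53  0.59  1.2  -0.82]
 shift before turn [0.0024 0.0005 0.0599]  after turn [0.0022 0.0006 0.0599] rows>= 1.0  turn wz -0.0008 rows 0.0
```

View pics/g.png

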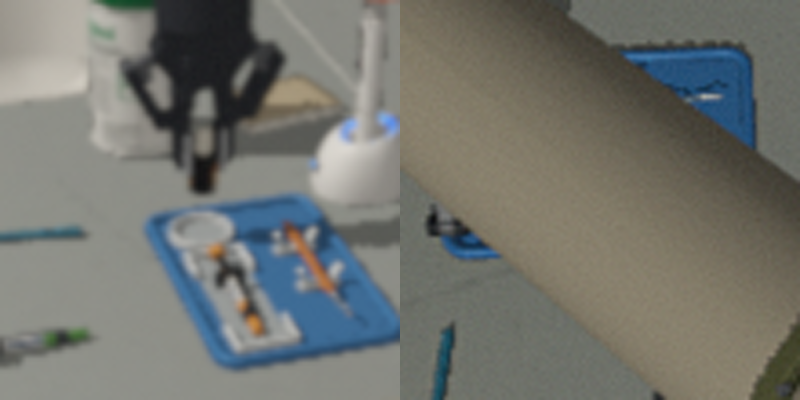

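Bottle is held upright over the well (cap and body visible at (205,165)). I'll lower it and release.

>>> move_arm:
  motion:
    - [[0.0022,0.0006,0.03],[0,0,0],-1]
    - [[0,0,0.015],[0,0,0],-1]
    - [[0,0,0.016],[0,0,0],-1]
    - [[0,0,0],[0,0,0],-1]
    - [[0,0,0],[0,0,0],-1]
    - [[0,0,0],[0,0,0],-0.1]
    - [[0,0,0],[0,0,0],-0.1]
    - [[0,0,0],[0,0,0],-0.1]
    - [[0,0,0],[0,0,0],-0.1]
    - [[0,0,-0.04],[0,0,0],-0.1]
    - [[0,0,-0.06],[0,0,0],-0.1]
    - [[0,0,-0.06],[0,0,0],-0.1]

```text
clock: 24.1
position: [0.6061, 0.2366, 0.1411]
ee_rot: [0.707, 0.707, -0.001, 0.001]
ft_force: [0.8, 0.8, 1.2]
grip_width: 0.452
grasp_force: 0.0
```

```bash
python3 -c "
from h import *
import pickle
c=pickle.load(open('top.pkl','rb'));g=cv2.cvtColor(c['pixels'],cv2.COLOR_RGB2GRAY)
go(.476,-.116,.12,14)
cp=lambda u,v:(130+(u+.5)/2.95-.5,185+(v+.5)/2.95-.5)
p0=plane(c,*cp(545,17),.006);p1=plane(c,*cp(604,212),.003);d=(p1-p0)/np.linalg.norm(p1-p0);print('len',np.linalg.norm(p1-p0),'grip',p0+d*.055,'yaw',np.degrees(np.arctan2(-d[1],-d[0])))
"
```

```text
pos [0.6061 0.2366 0.1411] yaw 90.0 tilt [ 2.0e-04 -3.3e-03 -1.0e+00] grip 0.452 0.0 t 24.1 q [ 0.22  0.64 -0.96  1.46  0.53  1.32 -0.78]
 shift before turn [-0.47   -0.1734  0.0296]  after turn [-0.282   0.4142  0.0281] rows>= 8.0  turn wz 1.689 rows 8.8
len 0.17312952666327036 grip [ 0.47433166 -0.1167435   0.00504696] yaw 13.9315674466916
```

>>> move_arm:
  motion:
    - [[-0.0521,-0.0194,0],[0,0,0],-0.4]
    - [[-0.0521,-0.0194,0],[0,0,0],-0.4]
    - [[-0.0521,-0.0194,0],[0,0,0],-0.4]
    - [[-0.0521,-0.0194,0],[0,0,0],-0.4]
    - [[-0.0521,-0.0194,0],[0,0,0],-0.4]
    - [[-0.0521,-0.0194,0],[0,0,0],-0.4]
    - [[-0.0521,-0.0194,0],[0,0,0],-0.4]
    - [[-0.0521,-0.0194,0],[0,0,0],-0.4]
    - [[-0.0521,-0.0194,0],[0,0,0],-0.4]
    - [[0,0,0],[0,0,0.188],-0.4]
    - [[0,0,0],[0,0,0.188],-0.4]
    - [[0,0,0],[0,0,0.188],-0.4]

```text
clock: 25.3
position: [0.4753, -0.1154, 0.1411]
ee_rot: [0.847, 0.531, -0.0, 0.002]
ft_force: [-0.1, 0.4, 0.1]
grip_width: 0.3
grasp_force: 0.0
```

```bash
python3 -c "
from h import *
go(.4745,-.117,.05,14)
from workcell import vision
A=vision.camera('side');B=vision.camera('top')
r=lambda c,x,y,w,h:cv2.resize(c['pixels'][y:y+h,x:x+w,::-1],(400,400),interpolation=cv2.INTER_CUBIC)
cv2.imwrite('pics/i.png',np.hstack([r(A,230,110,110,110),r(B,155,110,110,110)]))"
```

```text
pos [ 0.4753 -0.1154  0.1411] yaw 64.2 tilt [ 0.0016 -0.0035 -1.    ] grip 0.3 0.0 t 25.3 q [ 1.05  0.23 -1.    1.89  0.22  1.14 -0.47]
 shift before turn [-0.0021 -0.0004  0.1215]  after turn [-0.0016  0.0018  0.1215] rows>= 2.0  turn wz 1.1155 rows 5.8
```

View pics/i.png

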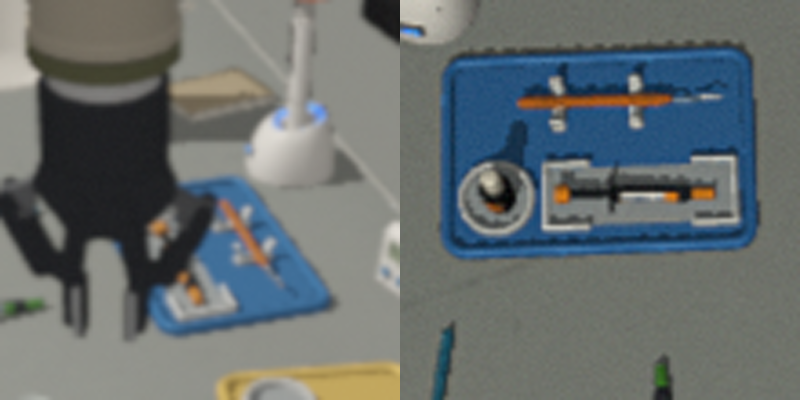

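The blue kit is complete: plugger across both rests, (520,103) to (720,98); syringe in the recess, (560,193) to (703,193); bottle upright in the well at (497,190). The spatula is next.

>>> move_arm:
  motion:
    - [[0,0,0.02],[0,0,0.186],-0.4]
    - [[0,0,0.02],[0,0,0.186],-0.4]
    - [[0,0,0.02],[0,0,0.186],-0.4]
    - [[0,0,0.02],[0,0,0.186],-0.4]
    - [[0,0,0.02],[0,0,0.186],-0.4]
    - [[0,0,0.02],[0,0,0.186],-0.4]
    - [[-0.0016,0.0018,0],[0,0,0],-0.4]
    - [[0,0,0],[0,0,0],-0.4]
    - [[0,0,0],[0,0,0],-0.4]

```text
clock: 26.3
position: [0.4753, -0.1169, 0.0518]
ee_rot: [0.992, 0.128, 0.001, 0.002]
ft_force: [-0.4, -0.0, -0.1]
grip_width: 0.299
grasp_force: 0.0
```

```bash
python3 -c "
from h import *
go(.4745,-.117,.004,14)"
```

```text
pos [ 0.4753 -0.1169  0.0518] yaw 14.68 tilt [ 0.0024 -0.0035 -1.    ] grip 0.299 0.0 t 26.3 q [ 0.86  0.33 -0.8   1.97  0.29  0.95 -1.4 ]
 shift before turn [-0.0012 -0.0004  0.0637]  after turn [-0.0011 -0.0001  0.0637] rows>= 1.0  turn wz 0.0151 rows 0.1
```

>>> move_arm:
  motion:
    - [[-0.001,0,0.03],[0,0,0.015],-0.4]
    - [[0,0,0.033],[0,0,0],-0.4]
    - [[0,0,0],[0,0,0],-0.4]
    - [[0,0,0],[0,0,0],-1]
    - [[0,0,0],[0,0,0],-1]
    - [[0,0,0],[0,0,0],-1]
    - [[0,0,0],[0,0,0],-1]
    - [[0,0,0],[0,0,0],-1]
    - [[0,0,-0.02],[0,0,0],-1]
    - [[0,0,-0.05],[0,0,0],-1]
    - [[0,0,-0.05],[0,0,0],-1]

```text
clock: 27.4
position: [0.4736, -0.1162, 0.0954]
ee_rot: [0.993, 0.12, 0.0, 0.001]
ft_force: [0.5, 0.3, -0.3]
grip_width: 0.087
grasp_force: 27.1
```

```bash
python3 -c "
from h import *
go(.678,-.138,.10,81.7)"
```

```text
pos [ 0.4736 -0.1162  0.0954] yaw 13.77 tilt [ 5.0e-04 -2.2e-03 -1.0e+00] grip 0.087 27.1 t 27.4 q [ 0.9   0.26 -0.83  1.94  0.22  1.04 -1.36]
 shift before turn [ 0.2578  0.0931 -0.0059]  after turn [ 0.0106  0.2739 -0.0061] rows>= 5.0  turn wz -1.5095 rows 7.9
```

Held at 7.4 mm, the same reading as the plugger gave. I'll turn 8 rows, then carry.

>>> move_arm:
  motion:
    - [[0,0,-0.006],[0,0,-0.1887],-1]
    - [[0,0,0],[0,0,-0.1887],-1]
    - [[0,0,0],[0,0,-0.1887],-1]
    - [[0,0,0],[0,0,-0.1887],-1]
    - [[0,0,0],[0,0,-0.1887],-1]
    - [[0,0,0],[0,0,-0.1887],-1]
    - [[0,0,0],[0,0,-0.1887],-1]
    - [[0,0,0],[0,0,-0.1887],-1]
    - [[0.002,0.0548,0],[0,0,0],-1]
    - [[0.002,0.0548,0],[0,0,0],-1]
    - [[0.002,0.0548,0],[0,0,0],-1]
    - [[0.002,0.0548,0],[0,0,0],-1]

```text
clock: 28.6
position: [0.639, -0.1353, 0.0995]
ee_rot: [0.757, 0.654, -0.001, 0.002]
ft_force: [0.4, 0.6, 0.2]
grip_width: 0.091
grasp_force: 27.1
```

```bash
python3 -c "
from h import *
go(.678,-.138,.055,81.7)"
```

```text
pos [ 0.639  -0.1353  0.0995] yaw 81.61 tilt [ 0.0015 -0.0034 -1.    ] grip 0.091 27.1 t 28.6 q [ 0.75  0.65 -0.88  1.5   0.52  1.24 -0.34]
 shift before turn [0.0043 0.0519 0.0594]  after turn [0.004  0.052  0.0593] rows>= 2.0  turn wz -0.0019 rows 0.0
```

>>> move_arm:
  motion:
    - [[0.004,0.052,0],[0,0,0],-1]
    - [[0,0,0.03],[0,0,0],-1]
    - [[0,0,0.03],[0,0,0],-1]
    - [[0,0,0],[0,0,0],-1]
    - [[0,0,0],[0,0,0],-1]

```text
clock: 29.1
position: [0.6766, -0.1377, 0.0548]
ee_rot: [0.757, 0.654, -0.0, 0.002]
ft_force: [0.4, 0.8, -0.1]
grip_width: 0.088
grasp_force: 27.1
```

```bash
python3 -c "
from h import *
go(.678,-.138,.016,81.7)
from workcell import vision
A=vision.camera('side');B=vision.camera('top')
r=lambda c,x,y,w,h:cv2.resize(c['pixels'][y:y+h,x:x+w,::-1],(400,400),interpolation=cv2.INTER_CUBIC)
cv2.imwrite('pics/j.png',np.hstack([r(A,280,180,110,110),r(B,270,100,110,110)]))"
```

```text
pos [ 0.6766 -0.1377  0.0548] yaw 81.65 tilt [ 0.0015 -0.0029 -1.    ] grip 0.088 27.1 t 29.1 q [ 0.68  0.77 -0.83  1.42  0.58  1.21 -0.36]
 shift before turn [-0.      0.0018  0.0517]  after turn [-0.0001  0.0019  0.0517] rows>= 1.0  turn wz -0.0012 rows 0.0
```

View pics/j.png

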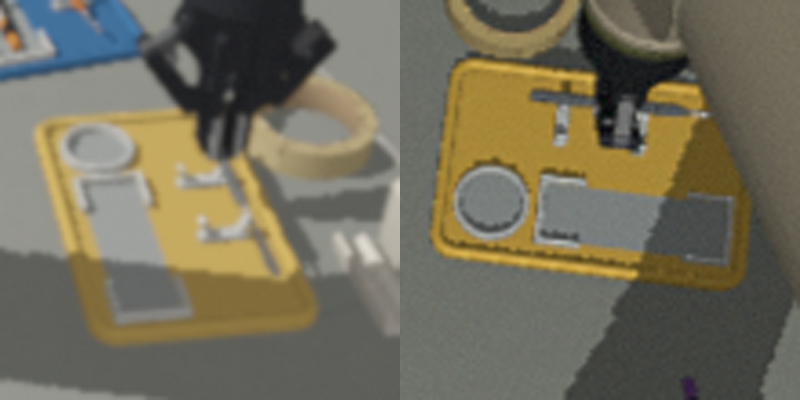

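The spatula, held above the rests, appears at row 97 against forks at about row 125. Its height accounts for that shift of about 26 px, so it is aligned. I'll lower it and release.

>>> move_arm:
  motion:
    - [[0,0.001,0.026],[0,0,0],-1]
    - [[0,0,0.013],[0,0,0],-1]
    - [[0,0,0.012],[0,0,0],-1]
    - [[0,0,0],[0,0,0],-1]
    - [[0,0,0],[0,0,0],-0.5]
    - [[0,0,0],[0,0,0],-0.5]
    - [[0,0,0],[0,0,0],-0.5]
    - [[0,0,-0.03],[0,0,0],-0.4]
    - [[0,0,-0.06],[0,0,0],0]
    - [[0,0,-0.06],[0,0,0],0.2]

```text
clock: 30.2
position: [0.6767, -0.1374, 0.1285]
ee_rot: [0.757, 0.654, -0.001, 0.001]
ft_force: [0.7, 0.7, -0.2]
grip_width: 0.596
grasp_force: 0.0
```

Run:
```python
from h import *
import pickle
c=pickle.load(open('top.pkl','rb'));s=pickle.load(open('side.pkl','rb'))
# dish: rim in top view by Hough circle; side by two-view ray
for n,k,(x0,y0,x1,y1) in(("top",c,(275,210,302,240)),("side",s,(225,212,255,236))):
    g=cv2.resize(cv2.cvtColor(k['pixels'][y0:y1,x0:x1],cv2.COLOR_RGB2GRAY),None,fx=8,fy=8,interpolation=cv2.INTER_CUBIC)
    h=cv2.HoughCircles(g,cv2.HOUGH_GRADIENT,1,60,param1=60,param2=12,minRadius=40,maxRadius=70)
    if h is not None:
        u,v,r=h[0,0];px=(x0+(u+.5)/8-.5,y0+(v+.5)/8-.5);print(n,px,r/8,plane(k,*px,.022),plane(k,*px,.011))
go(.442,-.0315,.12,90)
```

```text
top (np.float32(287.25), np.float32(223.875)) 5.9 [ 0.44185232 -0.03016459  0.022     ] [ 0.44322032 -0.03078989  0.011     ]
pos [ 0.6767 -0.1374  0.1285] yaw 81.66 tilt [-2.0e-04 -2.6e-03 -1.0e+00] grip 0.596 0.0 t 30.2 q [ 0.69  0.7  -0.87  1.35  0.53  1.33 -0.33]
 shift before turn [ 0.0943 -0.33    0.011 ]  after turn [ 0.1412 -0.3129  0.0114] rows>= 6.0  turn wz -0.1853 rows 1.0
```

>>> move_arm:
  motion:
    - [[0.0139,-0.047,0],[0,0,0],0.2]
    - [[0.0139,-0.047,0],[0,0,0],0.2]
    - [[0.0139,-0.047,0],[0,0,0],0.2]
    - [[0.0139,-0.047,0],[0,0,0],0.2]
    - [[0.0139,-0.047,0],[0,0,0],0.2]
    - [[0.0139,-0.047,0],[0,0,0],0.2]
    - [[0.0139,-0.047,0],[0,0,0],0.2]
    - [[0,0,0.05],[0,0,0],0.2]
    - [[0,0,0.05],[0,0,0],0.2]
    - [[0,0,0],[0,0,0],0.2]
    - [[0,0,0],[0,0,0],0.2]

```text
clock: 31.3
position: [0.4438, -0.0289, 0.0527]
ee_rot: [0.756, 0.654, -0.0, 0.001]
ft_force: [-0.1, 0.3, 0.5]
grip_width: 0.598
grasp_force: 0.0
```

```bash
python3 -c "
from h import *
go(.443,-.0295,.010,81.66)"
```

```text
pos [ 0.4438 -0.0289  0.0527] yaw 81.71 tilt [ 5.0e-04 -1.7e-03 -1.0e+00] grip 0.598 0.0 t 31.3 q [ 0.95  0.3  -1.07  2.07  0.33  0.95 -0.44]
 shift before turn [-0.0009 -0.001   0.0569]  after turn [-0.001  -0.001   0.0569] rows>= 1.0  turn wz 0.0012 rows 0.0
```

>>> move_arm:
  motion:
    - [[-0.001,-0.001,0.03],[0,0,0],0.2]
    - [[0,0,0.027],[0,0,0],0.2]
    - [[0,0,0],[0,0,0],0.2]
    - [[0,0,0],[0,0,0],-1]
    - [[0,0,0],[0,0,0],-1]
    - [[0,0,0],[0,0,0],-1]
    - [[0,0,0],[0,0,0],-1]
    - [[0,0,0],[0,0,0],-1]
    - [[0,0,-0.02],[0,0,0],-1]
    - [[0,0,-0.05],[0,0,0],-1]
    - [[0,0,-0.05],[0,0,0],-1]
    - [[0,0,0],[0,0,0],-1]

```text
clock: 32.5
position: [0.4462, -0.0299, 0.1045]
ee_rot: [0.757, 0.654, 0.001, 0.005]
ft_force: [0.9, -0.1, -0.5]
grip_width: 0.35
grasp_force: 25.1
```

```bash
python3 -c "
from h import *
go(.621,-.0566,.10,81.7)"
```

```text
pos [ 0.4462 -0.0299  0.1045] yaw 81.68 tilt [ 0.0088 -0.0058 -0.9999] grip 0.35 25.1 t 32.5 q [ 1.05  0.2  -1.15  2.02  0.22  1.04 -0.35]
 shift before turn [-0.0015  0.2357  0.0083]  after turn [-0.0016  0.2358  0.006 ] rows>= 4.0  turn wz -0.0005 rows 0.0
```

>>> move_arm:
  motion:
    - [[0,0.0472,0],[0,0,0],-1]
    - [[0,0.0472,0],[0,0,0],-1]
    - [[0,0.0472,0],[0,0,0],-1]
    - [[0,0.0472,0],[0,0,0],-1]
    - [[0,0.0472,0],[0,0,0],-1]
    - [[0,0,0.03],[0,0,0],-1]
    - [[0,0,0.04],[0,0,0],-1]
    - [[0,0,0],[0,0,0],-1]
    - [[0,0,0],[0,0,0],-1]

```text
clock: 33.4
position: [0.6182, -0.0559, 0.0482]
ee_rot: [0.757, 0.654, -0.0, 0.001]
ft_force: [0.3, 0.1, 0.5]
grip_width: 0.354
grasp_force: 25.1
```

Run:
```python
from h import *
go(.621,-.0566,.020,81.7)
from workcell import vision
A=vision.camera('side');B=vision.camera('top')
r=lambda c,x,y,w,h:cv2.resize(c['pixels'][y:y+h,x:x+w,::-1],(400,400),interpolation=cv2.INTER_CUBIC)
cv2.imwrite('pics/k.png',np.hstack([r(A,280,180,80,80),r(B,270,100,110,110)]))
```

```text
pos [ 0.6182 -0.0559  0.0482] yaw 81.65 tilt [ 0.0013 -0.0027 -1.    ] grip 0.354 25.1 t 33.4 q [ 0.69  0.67 -0.91  1.63  0.57  1.13 -0.51]
 shift before turn [-0.0002  0.0038  0.0376]  after turn [-0.0003  0.0038  0.0376] rows>= 1.0  turn wz -0.0012 rows 0.0
```

View pics/k.png

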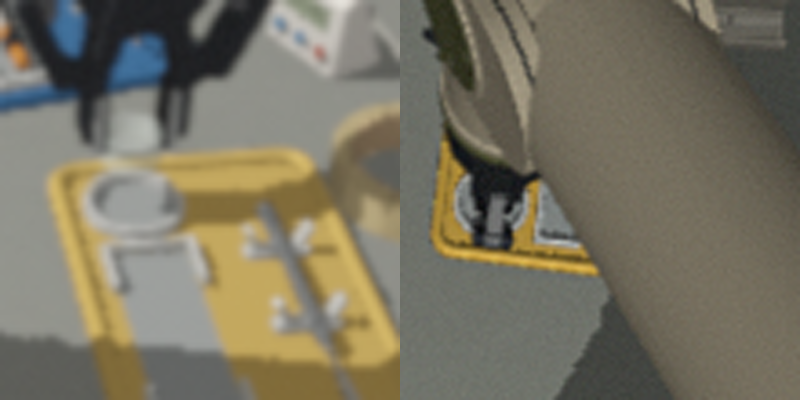

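The spatula lies across both forks at (260,215) to (330,330), and the dish hangs upright in the fingers at (130,120) over the well (135,200). I'll lower it gently.

>>> move_arm:
  motion:
    - [[0,0.0038,0.02],[0,0,0],-1]
    - [[0,0,0.017],[0,0,0],-1]
    - [[0,0,0],[0,0,0],-1]
    - [[0,0,0],[0,0,0],-1]

```text
clock: 33.9
position: [0.6206, -0.0564, 0.019]
ee_rot: [0.757, 0.654, -0.001, 0.001]
ft_force: [-0.3, -0.5, 0.0]
grip_width: 0.355
grasp_force: 25.1
```

>>> move_arm:
  motion:
    - [[0,0,0.004],[0,0,0],-1]
    - [[0,0,0],[0,0,0],-1]

```text
clock: 34.1
position: [0.621, -0.0565, 0.0164]
ee_rot: [0.757, 0.654, -0.0, 0.002]
ft_force: [-0.5, 0.0, -0.9]
grip_width: 0.356
grasp_force: 25.1
```

>>> move_arm:
  motion:
    - [[0,0,0.0025],[0,0,0],-1]
    - [[0,0,0],[0,0,0],-1]
    - [[0,0,0],[0,0,0],-1]

```text
clock: 34.4
position: [0.6213, -0.0565, 0.0153]
ee_rot: [0.757, 0.654, -0.0, 0.002]
ft_force: [-2.5, 0.1, 5.2]
grip_width: 0.353
grasp_force: 25.6
```

Contact is felt at 5 N, so I release and retreat.

>>> move_arm:
  motion:
    - [[0,0,0],[0,0,0],0.1]
    - [[0,0,0],[0,0,0],0.1]
    - [[0,0,0],[0,0,0],0.1]
    - [[0,0,0],[0,0,0],0.1]
    - [[0,0,-0.03],[0,0,0],0.1]
    - [[0,0,-0.05],[0,0,0],0.1]
    - [[0,0,-0.06],[0,0,0],0.1]
    - [[-0.06,-0.02,-0.02],[0,0,0],0.1]
    - [[-0.06,-0.02,-0.02],[0,0,0],0.1]
    - [[-0.06,-0.02,-0.02],[0,0,0],0.1]
    - [[-0.06,-0.02,-0.02],[0,0,0],0.1]
    - [[-0.06,-0.02,-0.02],[0,0,0],0.1]

```text
clock: 35.6
position: [0.5127, -0.2693, 0.1958]
ee_rot: [0.757, 0.654, -0.001, 0.002]
ft_force: [0.7, -0.3, -0.6]
grip_width: 0.552
grasp_force: 0.0
```

Run:
```python
from h import *
from workcell import vision
A=vision.camera('side');B=vision.camera('top')
cv2.imwrite('pics/l.png',np.hstack([cv2.resize(A['pixels'][130:290,180:380,::-1],(400,320),interpolation=cv2.INTER_CUBIC),cv2.resize(B['pixels'][100:270,90:410,::-1],(400,320),interpolation=cv2.INTER_CUBIC)]))
go(.62,-.3,.28,81)
```

```text
pos [ 0.511  -0.276   0.1964] yaw 81.01 tilt [ 0.0016 -0.0071 -1.    ] grip 0.548 0.0 t 35.7 q [ 1.2   0.42 -1.    1.59  0.37  1.32 -0.01]
 shift before turn [-0.0097  0.1488 -0.111 ]  after turn [-0.0089  0.1485 -0.1114] rows>= 3.0  turn wz 0.0002 rows 0.0
```

View pics/l.png

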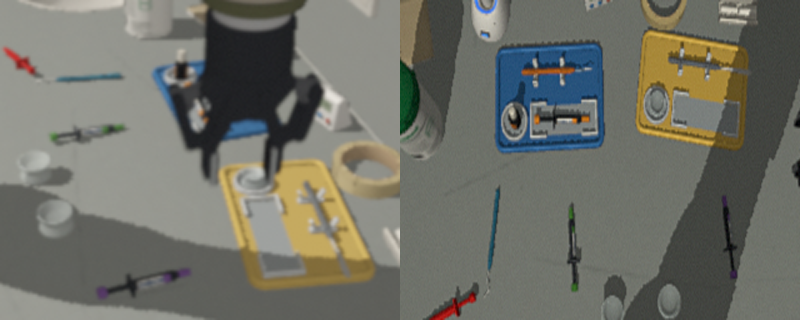

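This last picture was my fifteenth, one over the limit of 14. It shows both kits in place: syringe, plugger and bottle in the blue tray; spatula (708,62) and dish in the well (657,103) in the yellow tray. The green and purple syringes and the excavator have not moved.

```bash
python3 -c "
from workcell import order
print(order.hand_in())"
```

```text
the job is handed in; nothing more can be done
None
```

Both kits are made up and handed in at about 36 s on the robot's clock; the last picture shows all five items in place and the unwanted ones unmoved, but I viewed 15 pictures, one over the limit of 14.

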